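Check the heat sink's temperature and shut the test cage

ROBOT

A 6-joint arm with a two-finger parallel gripper is mounted at the origin on the work surface. World frame = base frame: x ahead of the robot, y to its left, z up, the work surface at z = 0. Lengths are in m, angles in degrees, forces in N, time in s.
With the tool pointing down it reaches from about 0.375 to 0.9 m from the base axis. Payload 3.1 kg.
Tool frame: the origin (TCP) lies between the finger pads; the fingertips stand 11 mm ahead of it and the grasp point (between the pads) lies 8 mm behind it; z points along the fingers, y is the line along which they close (so a half turn about z gives the same grasp; the last joint's range is limited). The gripper opens to 87 mm and grips with 3 to 60 N. Pads are 19 mm wide; open, the fingers measure 117 mm over their backs; the gripper's body (75 mm by 190 mm) begins 51 mm behind the grasp point.
Start: joints at [-74.972, 30.224, 82.088, -0, 67.689, -10.227], TCP at [0.267, -0.565, 0.234] pointing down, gripper open.
Joint ranges: [-176.69, 176.69], [-43.24, 126.21], [12.49, 139.97], [-82, 262], [0, 151.66], [-163.58, 163.58]. Speed limits (degrees/s): [159.86, 159.86, 180, 180, 180, 180].

INTERFACE

Orientations are given as a 3x3 rotation matrix whose columns are the frame's x, y, z axes.
In Python, from rig import bot, viewer, workorder, models gives the robot as it stands.
- The arm moves only by the shell command python3 -m jog 'ROWS'. ROWS is JSON, a list of rows, each a list of 7 numbers: the opening, from 0 (shut) to 1 (fully open), then the shift along the tool's x, y, z in m, then the turn, a rotation vector about the tool's x, y, z in degrees. In form: [[claw, x, y, z, ax, ay, az], ...]. A call has 1 to 20 rows; each row is the pose to reach, as a shift and turn from the pose commanded when the call began, along the tool's axes at that moment; what a row does not reach only later rows make up. A row lasts 1/8 s, in which the tool goes at most 62.5 mm and 10.7 degrees, less where a joint would pass 70% of its speed; a pose out of reach is approached as far as the arm can. A call with a gripper value outside its range is refused whole. The fingers move at their own pace and stop on an object; the grip force is fixed at half the most. Time passes only in rows, so rows that repeat a pose let the fingers close. It gives the time, the measured TCP pose, the force, the opening and the grip force at its end, in the units of the state.
- bot.read_state(): the state, without advancing time (a new reading comes with each control period).
- viewer.capture(name): name is "scene" or "top" or "wrist"; returns (picture, depth): 384x512x3 uint8, blue, green, red; 384x512 float32, m along the optical axis (not along the pixel's ray), 0 where there is no reading.
- viewer.camera_info(name): a dict with "fx", "fy", "cx", "cy" (pixels), "dist_coeffs" ([k1, k2, p1, p2, k3] as OpenCV has them; the pictures are not rectified), "world_to_cam" (4x4, takes a point from world to camera coordinates). Camera axes: x right, y down, z forward; pixel columns grow to the right and rows downward; lengths in m; the calibration is good to about 2 mm. A picture is of the moment at which its call begins: read the wrist's pose just before it. camera_info takes no time and is no camera call; for the wrist camera it gives the pose at the moment of the call.
- workorder.hand_in(): hands the job in; it is judged then, once.
Trained networks look in the newest picture that a camera, given by its name, has taken for a name from the list of things; names that differ only in an ending like _2 or _b are one class to them, and where a whole thing is asked for, a point or a joint stands for the part that bears it (a point fixed in the world has none). Each returns a list of dicts, best first, with "p" (0 to 1); they miss things now and then, are a little off and sometimes report something else, mostly with a low value. They report only what shows in the picture. A call takes as long as a camera call. They do not tell look-alikes from the thing itself.
- models.outline_of(camera, thing): "mask" (384x512 bool, what is visible of it).
- models.tip_of(camera, thing): "xyz" ([x, y, z] in m, in world coordinates, good to about 4 mm: a listed point, or the origin of a listed thing).
The state is a dict: "time_s": time; "joint_positions": joint angles; "qvel": joint speeds; "tau": joint torques, N m; "position": TCP position; "tcp_rot": TCP orientation; "force": force on the tool from outside, world axes, zero at the start; "moment": the same for the moment, N m; "opening": opening from 0.0 (shut) to 1.0 (fully open); "grasp_force": force on a finger pad.
Only numpy, scipy, OpenCV 4.12 (cv2) and the standard library are available. Lean on these libraries where they do the work, as an engineer would, in place of code of your own. Each camera call takes 0.05 s, during which the arm holds its last target. There are 200 camera calls.

TASK

Take the spot thermometer from its dock and, through the cage's open front, aim it squarely at the pale disc on the finned heat sink (not the transformer beside it) from about 80 mm away, holding it steady for two seconds without touching either part. Stand the thermometer back in its dock, then push the cage door shut until it snaps home on its catch. Leave everything else on the bench where it is.

Things in the scene. Friction and masses are not known exactly. Their poses are not given: they have to be found in the camera images.
- thermometer: Hand-held spot thermometer, loose, 0.25 kg, 150 mm long, standing nose-down in its dock. Origin: centre of the flat nose face; +z runs up the handle, so it measures along -z. Black bell nose 54 mm across at z 0-12 mm, narrowing to 36 mm at z 50; square grey handle 34 x 34 mm, z 60-150 mm, flats facing its x and y axes.
- spot (a point): The thermometer's measuring spot: the point 80 mm straight ahead of the nose face (thermometer z = -80 mm). It should fall on the disc being measured.
- dock: Fixed dock: black base plate 100 x 100 x 8 mm with a grey ring on it (inner diameter 78 mm, outer 86 mm, top 18 mm above the bench). Origin: centre of the underside, on the bench. The thermometer's nose stands on the plate, 8 mm above the bench, inside the ring.
- cage: Fixed test cage of green sheet and bars, 180 deep (x) x 256 wide (y) x 210 mm tall. Origin: centre of underside; +x from open front to back. Front opening at x -90 mm; side walls at y +/-125, floor 20 mm thick, front beam z 202-210 mm, roof bars 40 mm apart at z 205. Heat sink and transformer stand in it side by side, either way round.
- heatsink: Finned aluminium heat sink fixed in the cage, 56 x 70 x 32 mm, the only finned thing there. Origin: centre of the face of the pale 30 mm disc amid its fins, 65 mm above the bench, 30 mm behind the front opening. +z: outward normal of the disc, up and out of the front opening, 29 degrees from vertical.
- transformer: Transformer in the cage beside the heat sink: smooth dark block of similar size with the same 30 mm pale disc, same frame and slant. Not to be measured.
- door (a joint): Hinge angle of the cage door (rad): 0 shut and seated on its ball catch, grows as the free edge swings out towards the robot; starts wide open (1.6 to 1.95). The catch resists over the last 0.08 rad (about 4 N at the free edge), then snaps home.
- door_hinge (a point): Lower end of the hinge axis, at the cage's front corner on its +y side (cage x -90, y 125, z 24 mm). Turns with the door: the door runs 250 mm along its -y, is 12 mm thick (x -12 to 0, outer face at x -12) and 172 mm tall (z 0-172). A vertical bar handle (z 75-155) stands 35 mm off the outer face at y -225 mm.
- door_push (a point): A point on the door's outer face, 150 mm from the hinge and 135 mm above the door's lower edge, clear of the handle. Same axes as door_hinge.
- meter: Bystander: black hand multimeter lying flat, 150 x 78 x 36 mm. Origin: centre of its underside.
- spraycan: Bystander: bare metal spray can standing, 60 mm diameter, 150 mm tall. Origin: centre of its underside.
- spool: Bystander: solder spool standing on its end, 72 mm diameter, 50 mm tall. Origin: centre of its underside.
- carton: Bystander: cardboard box 90 x 130 x 70 mm. Origin: centre of its underside.
- jar: Bystander: amber glass jar with metal lid, 68 mm diameter, 80 mm tall. Origin: centre of its underside.
- driver: Bystander: screwdriver lying along its x axis. Origin: centre of its underside.
- wrench: Bystander: steel wrench lying along its x axis. Origin: centre of its underside.
Mind the look-alikes: they are no part of the job. Leave any turquoise look-alike of the dock alone.

How it is judged:
By the outcome, as a careful person would: the job done as asked, in the order asked, and still so for the second after the job is handed in, with the robot touching nothing.
It also fails if it takes over 72 s, if anything falls off the work surface, if the arm or the gripper's body presses on something with over 40 N, if the wrist force passes 120 N, or if a joint passes its speed limit or range.

## Working session

There is one attempt and no reset: what is moved stays moved. The work goes in short steps, Python scripts to look and compute and a shell command to move; the robot and the scene stay as the last step left them, time stands still between calls to the robot, and variables do not carry over. Pictures are saved under pics/ and viewed, at most 10 in all, crops included, and the job is handed in when it is done.

```bash
ls; mkdir -p pics; python3 - <<'E'
from rig import bot, viewer, workorder, models
import cv2
s=bot.read_state(); print(s)
for c in ["scene","top"]:
    p,d=viewer.capture(c); cv2.imwrite(f"pics/{c}0.png",p)
    i=viewer.camera_info(c); print(c,i)
    for t in ["thermometer","dock","cage","heatsink","transformer","door_hinge","door_push","spot"]:
        print(c,t,[(round(float(r["p"]),2),[round(float(v),3) for v in r["xyz"]]) for r in models.tip_of(c,t)][:3])
E
```

```text
pics
{'time_s': 0.0, 'joint_positions': array([-7.49702050e+01,  3.02793053e+01,  8.21547714e+01,  9.19968764e-04,
        6.76910945e+01, -1.02277082e+01]), 'qvel': array([ 0.05732519,  0.02066784,  0.05938152,  0.02069251,  0.00081272,
       -0.01911432]), 'tau': array([-9.62282211e-04, -4.40037167e+01, -1.76593816e+01,  6.31494122e-02,
        5.83423488e-02, -1.69364635e-04]), 'position': array([ 0.26652071, -0.56454655,  0.23257696]), 'tcp_rot': array([[ 9.04401996e-01,  4.26681058e-01, -5.52179340e-04],
       [ 4.26681226e-01, -9.04399615e-01,  2.11376597e-03],
       [ 4.02513119e-04, -2.14729872e-03, -9.99997614e-01]]), 'force': array([-0.15447366,  0.18570091,  0.9018742 ]), 'moment': array([0.01032571, 0.01117851, 0.06087808]), 'grasp_force': 0.0, 'opening': 1.0013243719940206}
scene {'fx': 453.3478730898862, 'fy': 453.3478730898862, 'cx': 259.14019292330295, 'cy': 190.48659039618147, 'dist_coeffs': array([-0.13685235,  0.        ,  0.        ,  0.        ,  0.        ]), 'world_to_cam': array([[-0.2822599 ,  0.95923857, -0.01380977,  0.21808037],
       [ 0.77712782,  0.
[... 972 characters left out ...]
 -8.43455990e-02],
       [-9.95727309e-01,  9.27584524e-03, -9.18753735e-02,
         5.06818464e-01],
       [ 9.18653674e-02, -1.50000200e-03, -9.95770307e-01,
         1.29891180e+00],
       [ 0.00000000e+00,  0.00000000e+00,  0.00000000e+00,
         1.00000000e+00]])}
top thermometer [(0.71, [0.534, -0.254, 0.008])]
top dock [(0.67, [0.237, -0.367, 0.007]), (0.62, [0.336, -0.655, 0.002]), (0.19, [0.696, 0.047, -0.004])]
top cage [(0.69, [0.695, 0.045, -0.0])]
top heatsink [(0.79, [0.63, 0.002, 0.065])]
top transformer [(0.75, [0.647, 0.106, 0.065])]
top door_hinge [(0.74, [0.632, 0.178, 0.024]), (0.66, [0.335, -0.194, -0.001])]
top door_push [(0.74, [0.496, 0.262, 0.161])]
top spot []
```

View pics/scene0.png

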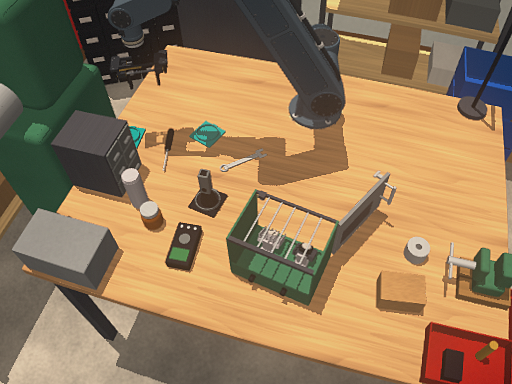

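View pics/top0.png

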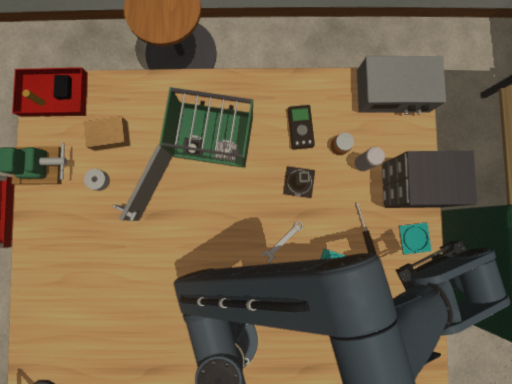

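The thermometer stands in the black dock at scene (205,190) / top (299,182). The turquoise look-alikes are at scene (207,132) and (135,135). The cage is at scene (280,245), with its door open towards +y. I'll raise the arm and move nearer to look with the wrist camera.

```bash
python3 -m jog '[[1,0,0,-0.06,0,0,0],[1,0,0,-0.127,0,0,0],[1,0.34,-0.243,-0.127,0,0,0],[1,0.34,-0.243,-0.127,0,0,0],[1,0.34,-0.243,-0.127,0,0,0],[1,0.34,-0.243,-0.127,0,0,0],[1,0.34,-0.243,-0.127,0,0,0],[1,0.34,-0.243,-0.127,0,0,0],[1,0.34,-0.243,-0.127,0,0,0],[1,0.34,-0.243,-0.127,0,0,0],[1,0.34,-0.243,-0.127,0,0,0],[1,0.34,-0.243,-0.127,0,0,0]]'
python3 - <<'E'
from rig import bot, viewer, workorder, models
import cv2,numpy as np
print(bot.read_state()["position"])
p,d=viewer.capture("wrist"); 
i=viewer.camera_info("wrist");M=np.linalg.inv(i["world_to_cam"]);print(M.round(3))
for t in ["thermometer","dock","cage","heatsink","transformer"]:
    print(t,[(round(float(r["p"]),2),[round(float(v),3) for v in r["xyz"]]) for r in models.tip_of("wrist",t)][:3])
q,_=viewer.capture("top"); s,_=viewer.capture("scene")
a=cv2.resize(s[180:310,220:350],(400,400),interpolation=cv2.INTER_CUBIC); b=cv2.resize(q[80:180,150:280][:, :],(400,308),interpolation=cv2.INTER_CUBIC)
im=np.zeros((600,800,3),np.uint8); im[:384//2*1+0+108,:400]=cv2.resize(p,(400,300)); im[:308,400:]=b
im[300:600,:300]=cv2.resize(a,(300,300)); cv2.imwrite("pics/w1.png",im)
E
```

```text
time_s: 2.4
position: [0.47, -0.2016, 0.3605]
tcp_rot: [[0.905, 0.425, -0.0], [0.425, -0.905, -0.0], [-0.0, 0.0, -1.0]]
force: [0.3, -0.1, -0.4]
opening: 0.996
grasp_force: 0.0
[ 0.4700377  -0.20160401  0.36047349]
[[ 0.425 -0.876 -0.227  0.532]
 [-0.905 -0.411 -0.106 -0.173]
 [-0.     0.251 -0.968  0.511]
 [ 0.     0.     0.     1.   ]]
thermometer [(0.64, [0.534, -0.253, 0.011])]
dock [(0.97, [0.535, -0.255, -0.001]), (0.87, [0.247, -0.363, 0.0])]
cage []
heatsink [(0.74, [0.335, -0.198, 0.004])]
transformer []
```

View pics/w1.png

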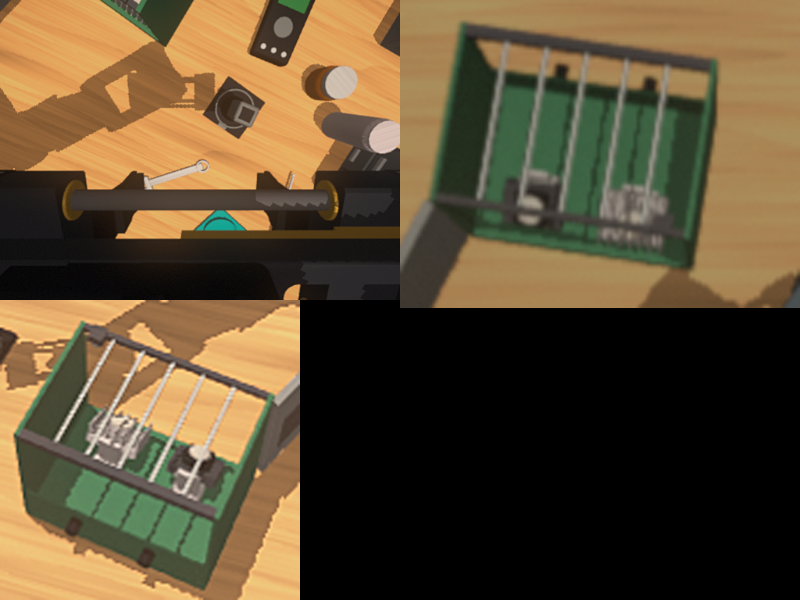

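The crop shows the pale finned block on the cage's -y side, at crop (635,215), which is about (226,150) in the full top picture. That is the heat sink. The smooth dark block at crop (533,200) is the transformer. Next I'll measure the handle's yaw and the cage's pose from depth.

```bash
cat > h.py <<'E'
from rig import bot, viewer, workorder, models
import cv2,numpy as np
def cloud(cam):
    p,d=viewer.capture(cam); i=viewer.camera_info(cam)
    K=np.array([[i["fx"],0,i["cx"]],[0,i["fy"],i["cy"]],[0,0,1]])
    v,u=np.mgrid[:384,:512]
    n=cv2.undistortPoints(np.dstack([u,v]).reshape(-1,1,2).astype(float),K,i["dist_coeffs"])[:,0]
    z=d.reshape(-1,1); c=np.hstack([n*z,z,np.ones_like(z)])
    w=(c@np.linalg.inv(i["world_to_cam"]).T)[:,:3]; w[z[:,0]==0]=np.nan
    return p,w.reshape(384,512,3)
def rect(pts):
    (c,s,a)=cv2.minAreaRect((pts*1000).astype(np.float32)); return np.round(c,1),np.round(s,1),round(a,1)
E
python3 - <<'E'
from h import *
for cam in ["wrist","top","scene"]:
    p,w=cloud(cam)
    near=np.hypot(w[...,0]-.534,w[...,1]+.253)<.05
    m=near&(w[...,2]>.148); print(cam,m.sum(),np.nanmedian(w[m][:,2]) if m.any() else 0, rect(w[m][:,:2]) if m.sum()>10 else 0)
    m=(abs(w[...,2]-.206)<.008)&(abs(w[...,0]-.695)<.16)&(abs(w[...,1]-.046)<.19)
    if m.sum()>10: print("cage",m.sum(),rect(w[m][:,:2]))
    for t in ["heatsink","transformer","door_hinge","door_push","cage"]:
        print(t,[(round(float(r["p"]),2),[round(float(v),3) for v in r["xyz"]]) for r in models.tip_of(cam,t)][:2])
    r=models.outline_of(cam,"door_push")
    if r:
        q=w[r[0]["mask"]]; q=q[(q[:,2]>.05)&(q[:,2]<.2)]; print("door",r[0]["p"],len(q), rect(q[:,:2]) if len(q)>20 else 0)
E
```

```text
wrist 24666 0.4428493157141486 (array([ 517.2, -239.8]), array([67.4, 63.1]), 4.7)
cage 420 (array([591.4, -58.4]), array([17.7, 37.7]), 26.1)
heatsink []
transformer []
door_hinge []
door_push []
cage [(0.75, [0.661, -0.399, -0.004])]
door 0.44 0 0
top 42 0.46344905696423705 (array([ 514.7, -247.4]), array([23.6, 66.3]), 37.4)
cage 1386 (array([649.9,  69.3]), array([288.6, 272.2]), 80.2)
heatsink [(0.63, [0.628, 0.004, 0.068])]
transformer [(0.55, [0.647, 0.111, 0.066])]
door_hinge [(0.97, [0.628, 0.179, 0.023])]
door_push [(0.9, [0.5, 0.26, 0.162])]
cage [(0.75, [0.692, 0.045, -0.001])]
door 0.96 1343 (array([520.7, 259.9]), array([ 73.9, 247.6]), 70.5)
scene 764 0.4540775822313138 (array([ 515.9, -244.8]), array([72.8, 68.8]), 26.7)
cage 1728 (array([656. ,  68.9]), array([288.1, 269.1]), 80.5)
heatsink [(0.55, [0.627, -0.0, 0.068])]
transformer [(0.59, [0.646, 0.111, 0.065]), (0.42, [0.596, -0.476, -0.002])]
door_hinge [(0.7, [0.628, 0.185, 0.021]), (0.23, [0.596, -0.476, 0.002])]
door_push [(0.83, [0.501, 0.261, 0.157])]
cage [(0.75, [0.625, 0.182, 0.023]), (0.66, [0.696, 0.049, -0.003])]
door 0.77 1326 (array([516.3, 237.3]), array([ 73.5, 251.7]), 53.2)
```

```bash
python3 - <<'E'
from h import *
for cam in ["wrist","top","scene"]:
    p,w=cloud(cam)
    near=np.hypot(w[...,0]-.534,w[...,1]+.253)<.05
    for lo,hi in [(.15,.168),(.08,.168)]:
        m=near&(w[...,2]>lo)&(w[...,2]<hi); print(cam,m.sum(),np.nanmedian(w[m][:,2]), rect(w[m][:,:2]) if m.sum()>10 else 0)
    m=near&(w[...,2]<.012)&(w[...,2]>.004);print("plate",m.sum(),rect(w[m][:,:2]))
    m=(w[...,2]>.2)&(w[...,2]<.214)&(abs(w[...,0]-.695)<.16)&(abs(w[...,1]-.046)<.19)
    if m.sum()>10 and cam!="wrist": print("cage",m.sum(),rect(w[m][:,:2]))
    r=models.outline_of(cam,"door_push")
    if r and cam!="wrist":
        q=w[r[0]["mask"]]; q=q[(q[:,2]>.188)&(q[:,2]<.203)]; print("doortop",len(q), cv2.fitLine(q[:,:2].astype(np.float32),cv2.DIST_HUBER,0,.01,.01).ravel(),rect(q[:,:2]))
E
```

```text
wrist 762 0.1574178573778972 (array([ 535. , -252.4]), array([34. , 34.3]), 2.4)
wrist 983 0.15693852327742674 (array([ 535.9, -252.3]), array([38.3, 34.3]), 2.9)
plate 1124 (array([ 534.1, -249.3]), array([99. , 92.1]), 2.6)
top 0 nan 0
top 0 nan 0
plate 3 (array([ 575.5, -230.1]), array([0. , 9.9]), 44.4)
cage 1344 (array([670.4,  61. ]), array([279.1, 229.3]), 81.0)
doortop 404 [ 0.9090877  -0.4166048   0.52315503  0.23904254] (array([510.9, 234.8]), array([ 36.7, 240.4]), 65.0)
scene 102 0.1577538273304262 (array([ 533.9, -247.9]), array([37.3, 33.4]), 7.4)
scene 283 0.13745071927538355 (array([ 535.2, -248.2]), array([39.6, 34.8]), 4.0)
plate 194 (array([ 538.9, -252.1]), array([89.1, 95.2]), 19.1)
cage 1658 (array([653.8,  66.9]), array([282.6, 272.8]), 80.2)
  return np.nanmean(a, axis, out=out, keepdims=keepdims)
```

The handle is at (0.5345,-0.252) with yaw 2.5°. I'll turn, move over it, descend and grip.

```bash
python3 -m jog '[[1,0.037,0.073,0,0,0,22.7],[1,0.037,0.073,0,0,0,22.7],[1,0.037,0.073,0,0,0,22.7],[1,0.037,0.073,0.05,0,0,22.7],[1,0.037,0.073,0.1,0,0,22.7],[1,0.037,0.073,0.15,0,0,22.7],[1,0.037,0.073,0.2,0,0,22.7],[1,0.037,0.073,0.225,0,0,22.7],[1,0.037,0.073,0.2425,0,0,22.7],[1,0.037,0.073,0.2425,0,0,22.7],[1,0.037,0.073,0.2425,0,0,22.7]]'; python3 -m jog '[[0.3,0,0,0,0,0,0],[0.3,0,0,0,0,0,0],[0.3,0,0,0,0,0,0],[0.3,0,0,0,0,0,0],[0.3,0,0,0,0,0,0],[0.3,0,0,0,0,0,0],[0.3,0,0,0,0,0,0],[0.3,0,0,0,0,0,0]]'
```

```text
time_s: 5.52
position: [0.5358, -0.251, 0.1194]
tcp_rot: [[0.999, 0.045, 0.002], [0.045, -0.999, -0.001], [0.002, 0.002, -1.0]]
force: [0.0, 0.3, -0.2]
opening: 0.999
grasp_force: 0.0
time_s: 6.52
position: [0.5351, -0.2507, 0.1179]
tcp_rot: [[0.999, 0.045, -0.0], [0.045, -0.999, -0.0], [-0.0, 0.0, -1.0]]
force: [0.1, -0.1, -0.2]
opening: 0.394
grasp_force: 30.0
```

```bash
cat >> h.py <<'E'
from scipy.spatial.transform import Rotation as Rn
def go(p,R):
    s=bot.read_state(); R0=s["tcp_rot"]
    print("row",(R0.T@(np.array(p)-s["position"])).round(4),Rn.from_matrix(R0.T@R).as_rotvec(degrees=True).round(2),"F",s["force"].round(1))
def aimR(psi,tilt=29):
    c,s=np.cos(np.radians(psi)),np.sin(np.radians(psi)); t=np.radians(tilt)
    n=np.array([-c*np.sin(t),-s*np.sin(t),np.cos(t)]); y=np.array([s,-c,0]); return n,np.column_stack([np.cross(y,-n),y,-n])
E
python3 -m jog '[[0.3,0,0,-0.05,0,0,0],[0.3,0,0,-0.1,0,0,0],[0.3,0,0,-0.15,0,0,0],[0.3,0,0,-0.2,0,0,0],[0.3,0,0,-0.2,0,0,0],[0.3,0,0,-0.2,0,0,0]]'
python3 - <<'E'
from h import *
n,R=aimR(-9.7); print(n,R.round(3)); go(np.array([.628,.002,.065])+.29*n,R)
E
```

```text
time_s: 7.28
position: [0.5339, -0.2497, 0.3163]
tcp_rot: [[0.999, 0.045, -0.003], [0.045, -0.999, 0.002], [-0.003, -0.003, -1.0]]
force: [-0.2, 0.2, -3.9]
opening: 0.388
grasp_force: 30.0
[-0.47787852  0.08168527  0.87461971] [[ 0.862 -0.168  0.478]
 [-0.147 -0.986 -0.082]
 [ 0.485  0.    -0.875]]
row [-0.0322 -0.2771 -0.0015] [-3.22 29.08 11.96] F [-0.2  0.2 -3.9]
```

```bash
python3 -m jog '[[0.3,-0.032,-0.05,-0.0015,-0.6,5.8,2.4],[0.3,-0.032,-0.1,-0.0015,-1.3,11.6,4.8],[0.3,-0.032,-0.15,-0.0015,-1.9,17.4,7.2],[0.3,-0.032,-0.2,-0.0015,-2.6,23.2,9.6],[0.3,-0.032,-0.25,-0.0015,-3.2,29.1,12],[0.3,-0.032,-0.277,-0.0015,-3.2,29.1,12],[0.3,-0.032,-0.277,-0.0015,-3.2,29.1,12],[0.3,-0.032,-0.277,-0.0015,-3.2,29.1,12],[0.3,-0.032,-0.277,-0.0015,-3.2,29.1,12]]'
python3 - <<'E'
from h import *
p,w=cloud("wrist"); cv2.imwrite("pics/w2.png",p)
for c in ["wrist","scene","top"]:
    if c!="wrist": viewer.capture(c)
    for t in ["heatsink","transformer","cage","door_hinge","spot","thermometer"]:
        print(c,t,[(round(float(r["p"]),2),[round(float(v),4) for v in r["xyz"]]) for r in models.tip_of(c,t)][:2])
m=(w[...,2]>.199)&(w[...,2]<.214)&(w[...,0]>.56)
if m.sum()>10: print("cage",m.sum(),rect(w[m][:,:2]))
np.save("w2.npy",w)
E
```

```text
time_s: 8.4
position: [0.4908, 0.0236, 0.3188]
tcp_rot: [[0.861, -0.171, 0.479], [-0.148, -0.985, -0.084], [0.487, 0.001, -0.874]]
force: [-0.8, 0.2, -2.6]
opening: 0.39
grasp_force: 30.0
wrist heatsink [(0.75, [0.628, 0.0002, 0.0663]), (0.6, [0.6918, 0.0465, 0.0018])]
wrist transformer [(0.55, [0.6434, 0.1081, 0.0661])]
wrist cage [(0.56, [0.6959, 0.0502, 0.0015])]
wrist door_hinge []
wrist spot []
wrist thermometer [(0.63, [0.5428, 0.015, 0.2239])]
scene heatsink [(0.73, [0.6274, -0.0015, 0.0672])]
scene transformer [(0.55, [0.6435, 0.1099, 0.0654]), (0.49, [0.5412, 0.0182, 0.2227])]
scene cage [(0.85, [0.694, 0.0465, 0.0012]), (0.19, [0.5469, 0.4401, -0.0044])]
scene door_hinge [(0.95, [0.6256, 0.1841, 0.0247])]
scene spot [(0.49, [0.5402, 0.0169, 0.2249])]
scene thermometer [(0.71, [0.5409, 0.0147, 0.2202])]
top heatsink [(0.78, [0.6302, 0.0045, 0.0667]), (0.55, [0.3337, -0.1944, 0.0007])]
top transformer [(0.75, [0.6506, 0.1085, 0.0659])]
top cage []
top door_hinge [(0.76, [0.6291, 0.1836, 0.0252]), (0.59, [0.5324, -0.2541, -0.0047])]
top spot []
top thermometer [(0.68, [0.5436, 0.0158, 0.2239]), (0.55, [0.6483, 0.1078, 0.0631])]
cage 10906 (array([696.2,  44.1]), array([257.3, 182. ]), 80.8)
```

View pics/w2.png

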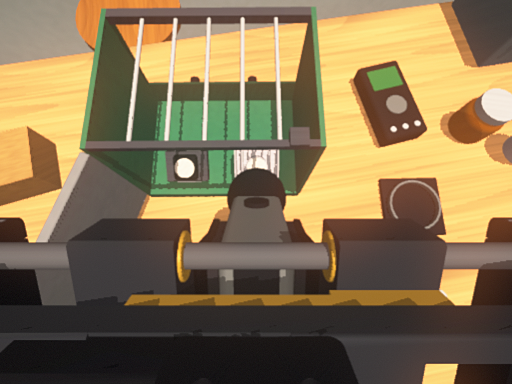

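The wrist view shows the finned heat sink at (257,160) straight ahead of the nose, and the transformer's dark block at (185,167) to the left. The cage rectangle of 257x182 mm fits, with yaw -9.2°. I'll move in along the disc normal.

```bash
python3 - <<'E'
from h import *
n,R=aimR(-9.3); go(np.array([.628,.001,.065])+.19*n,R)
E
```

```text
row [-0.002   0.0008  0.1001] [ 0.27 -0.22 -0.34] F [-0.1 -0.6 -3.3]
```

```bash
python3 -m jog '[[0.3,-0.002,0.001,0.02,0.3,-0.2,-0.3],[0.3,-0.002,0.001,0.04,0.3,-0.2,-0.3],[0.3,-0.002,0.001,0.06,0.3,-0.2,-0.3],[0.3,-0.002,0.001,0.08,0.3,-0.2,-0.3],[0.3,-0.002,0.001,0.1,0.3,-0.2,-0.3],[0.3,-0.002,0.001,0.1,0.3,-0.2,-0.3],[0.3,-0.002,0.001,0.1,0.3,-0.2,-0.3],[0.3,-0.002,0.001,0.1,0.3,-0.2,-0.3]]'
python3 - <<'E'
from h import *
n,R=aimR(-9.3); go(np.array([.628,.001,.065])+.19*n,R)
p,w=cloud("scene")
for c in ["wrist","scene"]:
    if c=="wrist": pw,_=viewer.capture(c)
    else: p,_=viewer.capture(c)
    for t in ["heatsink","spot","thermometer"]:
        print(c,t,[(round(float(r["p"]),2),[round(float(v),4) for v in r["xyz"]]) for r in models.tip_of(c,t)][:2])
s=bot.read_state(); nose=s["position"]+.11*s["tcp_rot"][:,2]; print("nose",nose,"spot",nose+.08*s["tcp_rot"][:,2])
cv2.imwrite("pics/a3.png",np.hstack([cv2.resize(pw[60:252,100:356],(400,300)),cv2.resize(p[150:300,200:400],(400,300))]))
E
```

```text
time_s: 10.45
position: [0.5371, 0.0157, 0.2322]
tcp_rot: [[0.862, -0.162, 0.48], [-0.142, -0.987, -0.078], [0.486, -0.001, -0.874]]
force: [0.2, -0.7, -3.5]
opening: 0.391
grasp_force: 30.0
row [-0.0005 -0.0002  0.0009] [-0.03 -0.1  -0.04] F [ 0.2 -0.7 -3.5]
wrist heatsink [(0.64, [0.6288, -0.0, 0.0683])]
wrist spot []
wrist thermometer [(0.95, [0.5875, 0.0066, 0.1384])]
scene heatsink [(0.6, [0.6267, -0.0007, 0.0649])]
scene spot []
scene thermometer [(0.71, [0.5851, 0.0086, 0.136]), (0.37, [0.6442, 0.1119, 0.0643])]
nose [0.58968334 0.0070733  0.13522957] spot [0.62800186 0.00084283 0.0652805 ]
```

View pics/a3.png

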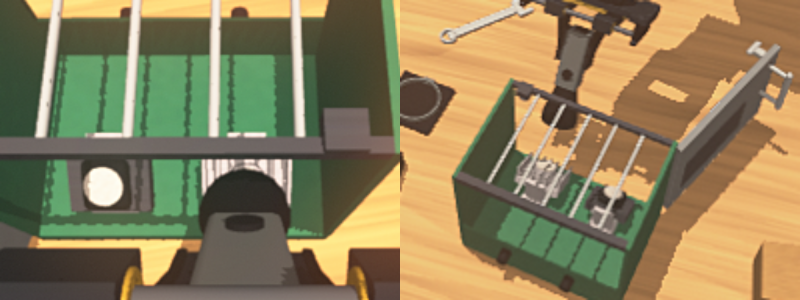

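The nose points at the finned sink, at crop (245,180), and clears the front beam. The spot lands on the disc. I'll hold for over 2.5 s and then back out.

```bash
python3 -m jog '[[0.3,0,0,0,0,0,0],[0.3,0,0,0,0,0,0],[0.3,0,0,0,0,0,0],[0.3,0,0,0,0,0,0],[0.3,0,0,0,0,0,0],[0.3,0,0,0,0,0,0],[0.3,0,0,0,0,0,0],[0.3,0,0,0,0,0,0],[0.3,0,0,0,0,0,0],[0.3,0,0,0,0,0,0],[0.3,0,0,0,0,0,0],[0.3,0,0,0,0,0,0],[0.3,0,0,0,0,0,0],[0.3,0,0,0,0,0,0],[0.3,0,0,0,0,0,0],[0.3,0,0,0,0,0,0],[0.3,0,0,0,0,0,0],[0.3,0,0,0,0,0,0],[0.3,0,0,0,0,0,0],[0.3,0,0,0,0,0,0]]'
python3 -m jog '[[0.3,0,0,0,0,0,0],[0.3,0,0,0,0,0,0],[0.3,0,0,0,0,0,0],[0.3,0,0,0,0,0,0],[0.3,0,0,-0.02,0,0,0],[0.3,0,0,-0.04,0,0,0],[0.3,0,0,-0.06,0,0,0],[0.3,0,0,-0.08,0,0,0],[0.3,0,0,-0.1,0,0,0],[0.3,0,0,-0.1,0,0,0],[0.3,0,0,-0.1,0,0,0]]'
python3 - <<'E'
from h import *
c,s=np.cos(np.radians(2.5)),np.sin(np.radians(2.5))
go([.5351,-.2507,.316],np.array([[c,s,0],[s,-c,0],[0,0,-1]]))
E
```

```text
time_s: 13.4
position: [0.537, 0.0156, 0.2313]
tcp_rot: [[0.863, -0.162, 0.479], [-0.142, -0.987, -0.078], [0.485, -0.001, -0.874]]
force: [0.2, -0.2, -2.5]
opening: 0.387
grasp_force: 30.0
time_s: 14.78
position: [0.4889, 0.0234, 0.3182]
tcp_rot: [[0.863, -0.162, 0.478], [-0.142, -0.987, -0.078], [0.484, -0.001, -0.875]]
force: [0.0, 0.2, -4.3]
opening: 0.388
grasp_force: 30.0
row [0.0778 0.263  0.0453] [  2.94 -28.88 -11.59] F [ 0.   0.2 -4.3]
```

```bash
python3 -m jog '[[0.3,0.016,0.052,0.009,0.6,-5.8,-2.3],[0.3,0.031,0.105,0.018,1.2,-11.6,-4.6],[0.3,0.047,0.158,0.027,1.8,-17.3,-7],[0.3,0.062,0.21,0.036,2.3,-23.1,-9.3],[0.3,0.078,0.263,0.045,2.9,-28.9,-11.6],[0.3,0.078,0.263,0.045,2.9,-28.9,-11.6],[0.3,0.078,0.263,0.045,2.9,-28.9,-11.6],[0.3,0.078,0.263,0.045,2.9,-28.9,-11.6]]'
python3 - <<'E'
from h import *
c,s=np.cos(np.radians(2.5)),np.sin(np.radians(2.5))
go([.5351,-.2507,.118],np.array([[c,s,0],[s,-c,0],[0,0,-1]]))
viewer.capture("wrist")
for t in ["dock","thermometer"]: print(t,[(round(float(r["p"]),2),[round(float(v),4) for v in r["xyz"]]) for r in models.tip_of("wrist",t)][:2])
E
```

```text
time_s: 15.78
position: [0.5349, -0.2493, 0.3164]
tcp_rot: [[0.999, 0.045, -0.0], [0.045, -0.999, 0.0], [-0.0, -0.0, -1.0]]
force: [-0.7, -0.6, -2.5]
opening: 0.388
grasp_force: 30.0
row [0.0003 0.0014 0.1984] [-0.01  0.02  0.06] F [-0.7 -0.6 -2.5]
dock [(0.96, [0.3323, -0.6536, -0.0049]), (0.76, [0.5336, -0.2526, -0.0015])]
thermometer [(0.94, [0.5383, -0.2513, 0.2081])]
```

Next I'll lower it to 1 mm above the original height, let it settle, then open the gripper slightly and back away.

```bash
python3 -m jog '[[0.3,0,0.001,0.05,0,0,0],[0.3,0,0.001,0.1,0,0,0],[0.3,0,0.001,0.14,0,0,0],[0.3,0,0.001,0.17,0,0,0],[0.3,0,0.001,0.185,0,0,0],[0.3,0,0.001,0.193,0,0,0],[0.3,0,0.001,0.1975,0,0,0],[0.3,0,0.001,0.1985,0,0,0],[0.3,0,0.001,0.1985,0,0,0],[0.3,0,0.001,0.1985,0,0,0]]'
```

```text
time_s: 17.18
position: [0.5358, -0.2521, 0.1191]
tcp_rot: [[0.999, 0.044, 0.001], [0.044, -0.999, -0.002], [0.001, 0.002, -1.0]]
force: [-0.1, 0.2, -3.2]
opening: 0.389
grasp_force: 30.0
```

```bash
python3 -m jog '[[0.3,0,0,0.0005,0,0,0],[0.3,0,0,0.001,0,0,0],[0.3,0,0,0.001,0,0,0]]'; python3 -m jog '[[0.5,0,0,0,0,0,0],[0.6,0,0,0,0,0,0],[0.7,0,0,0,0,0,0],[0.9,0,0,0,0,0,0],[1,0,0,0,0,0,0],[1,0,0,0,0,0,0],[1,0,0,-0.03,0,0,0],[1,0,0,-0.07,0,0,0],[1,0,0,-0.12,0,0,0],[1,0,0,-0.17,0,0,0],[1,0,0,-0.22,0,0,0],[1,0,0,-0.22,0,0,0],[1,0,0,-0.22,0,0,0]]'
python3 - <<'E'
from h import *
p,w=cloud("wrist")
near=np.hypot(w[...,0]-.534,w[...,1]+.253)<.05
m=near&(w[...,2]>.148)&(w[...,2]<.17); print(m.sum(),np.median(w[m][:,2]),rect(w[m][:,:2]))
q,W=cloud("top")
r=models.outline_of("top","door_push"); k=W[r[0]["mask"]]; k=k[(k[:,2]>.19)&(k[:,2]<.202)]
print("door",rect(k[:,:2]))
for t in ["door_hinge","door_push"]: print(t,[(round(float(r["p"]),2),[round(float(v),4) for v in r["xyz"]]) for r in models.tip_of("top",t)][:2])
cv2.imwrite("pics/a4.png",np.hstack([cv2.resize(p,(400,300)),cv2.resize(q[60:260,80:347],(400,300))]))
E
```

```text
time_s: 17.55
position: [0.5357, -0.252, 0.1181]
tcp_rot: [[0.999, 0.044, 0.001], [0.044, -0.999, -0.001], [0.001, 0.001, -1.0]]
force: [-0.9, 0.5, 1.8]
opening: 0.384
grasp_force: 30.0
time_s: 19.18
position: [0.5348, -0.2512, 0.3369]
tcp_rot: [[0.999, 0.044, -0.001], [0.044, -0.999, -0.0], [-0.001, 0.0, -1.0]]
force: [0.1, -0.2, -1.0]
opening: 0.999
grasp_force: 0.0
813 0.15642902953579668 (array([ 535.7, -252.5]), array([33.7, 33.4]), 3.1)
door (array([509.2, 235.2]), array([ 38. , 244.4]), 64.5)
door_hinge [(0.6, [0.6293, 0.1828, 0.0239])]
door_push [(0.6, [0.4982, 0.2613, 0.1635])]
```

View pics/a4.png

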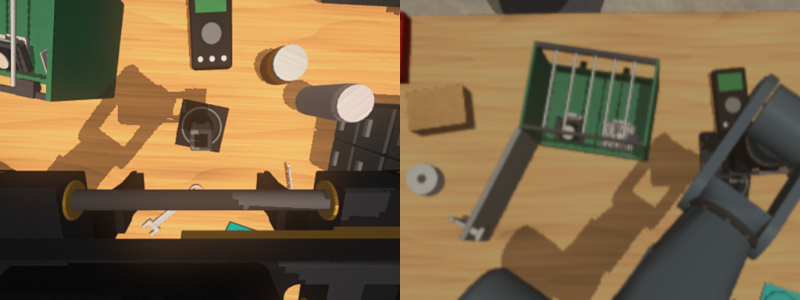

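The thermometer stands back in its dock at (535.7,-252.5), 1 mm from where it began, and upright. The door is open about 105° and its outer face looks towards +y. I'll move round to that side with the gripper closed.

```bash
python3 -m jog '[[0.5,0.004,-0.06,-0.02,0,0,-7],[0,0.004,-0.12,-0.02,0,0,-14],[0,0.004,-0.18,-0.02,0,0,-21],[0,0.004,-0.24,-0.02,0,0,-28],[0,0.004,-0.3,-0.02,0,0,-35],[0,0.004,-0.36,-0.02,0,0,-42],[0,0.004,-0.42,-0.02,0,0,-49],[0,0.004,-0.48,-0.02,0,0,-56],[0,0.004,-0.547,-0.02,0,0,-63],[0,0.004,-0.547,-0.02,0,0,-63],[0,0.004,-0.547,-0.02,0,0,-63],[0,0.004,-0.547,-0.02,0,0,-63]]'
python3 - <<'E'
from h import *
p,w=cloud("top"); r=models.outline_of("top","door_push"); k=w[r[0]["mask"]]; k=k[(k[:,2]>.19)&(k[:,2]<.202)]; print(len(k),rect(k[:,:2]))
print(bot.read_state()["joint_positions"].round(0))
H=np.array([.6276,.182])
def pose(a,off):
    d=np.radians(a); u=np.array([np.cos(d),np.sin(d)]); n=np.array([np.sin(d),-np.cos(d)])*-1
    n=np.array([np.cos(d-np.pi/2),np.sin(d-np.pi/2)]); y=np.array([n[1],-n[0]])
    return np.r_[H+.15*u+(.012+off)*n,.175],np.column_stack([np.r_[n,0],np.r_[y,0],[0,0,-1]])
go(*pose(155.4,.045))
P0,R0=pose(155.4,.045)
for a,o in [(155.4,.02)]+[(x,.010) for x in (163,171,179,187,195,203,211,219,227,235,243,251,256)]:
    P,R=pose(a,o); print(a,(R0.T@(P-P0)).round(3),round(155.4-a,1))
E
```

```text
time_s: 20.92
position: [0.5157, 0.2935, 0.3567]
tcp_rot: [[0.416, 0.909, -0.0], [0.909, -0.416, -0.002], [-0.002, 0.0, -1.0]]
force: [0.4, -0.0, 0.5]
opening: 0.004
grasp_force: 0.0
392 (array([510.2, 234.8]), array([ 37.4, 246.9]), 64.7)
[19. 21. 77. -0. 81. 44.]
row [ 0.0024 -0.0021  0.182 ] [ 0.04  0.06 -0.04] F [0.5 0.2 0.3]
155.4 [-0.025 -0.     0.   ] 0.0
163 [-0.055 -0.002  0.   ] -7.6
171 [-0.076 -0.     0.   ] -15.6
179 [-0.097  0.004  0.   ] -23.6
187 [-0.117  0.011  0.   ] -31.6
195 [-0.136  0.02   0.   ] -39.6
203 [-0.153  0.033  0.   ] -47.6
211 [-0.168  0.047  0.   ] -55.6
219 [-0.182  0.064  0.   ] -63.6
227 [-0.192  0.082  0.   ] -71.6
235 [-0.201  0.101  0.   ] -79.6
243 [-0.206  0.122  0.   ] -87.6
251 [-0.208  0.143  0.   ] -95.6
256 [-0.208  0.156  0.   ] -100.6
```

```bash
python3 -m jog '[[0,0.002,-0.002,0.06,0,0,0],[0,0.002,-0.002,0.12,0,0,0],[0,0.002,-0.002,0.182,0,0,0],[0,0.002,-0.002,0.182,0,0,0],[0,0.002,-0.002,0.182,0,0,0]]'; python3 -m jog '[[0,-0.012,0,0,0,0,0],[0,-0.025,0,0,0,0,0],[0,-0.04,-0.001,0,0,0,-4],[0,-0.055,-0.002,0,0,0,-7.6],[0,-0.066,-0.001,0,0,0,-11.6],[0,-0.076,0,0,0,0,-15.6],[0,-0.087,0.002,0,0,0,-19.6],[0,-0.097,0.004,0,0,0,-23.6],[0,-0.107,0.007,0,0,0,-27.6],[0,-0.117,0.011,0,0,0,-31.6],[0,-0.127,0.015,0,0,0,-35.6],[0,-0.136,0.02,0,0,0,-39.6],[0,-0.145,0.026,0,0,0,-43.6],[0,-0.153,0.033,0,0,0,-47.6],[0,-0.161,0.04,0,0,0,-51.6],[0,-0.168,0.047,0,0,0,-55.6],[0,-0.168,0.047,0,0,0,-55.6]]'
python3 - <<'E'
from h import *
p,w=cloud("scene"); r=models.outline_of("scene","door_push"); k=w[r[0]["mask"]]; k=k[(k[:,2]>.19)&(k[:,2]<.202)]; print(len(k),rect(k[:,:2]))
print(bot.read_state()["joint_positions"].round(0))
cv2.imwrite("pics/d5.png",cv2.resize(p[120:330,180:460],(800,600)))
E
```

```text
time_s: 21.65
position: [0.5164, 0.2974, 0.1771]
tcp_rot: [[0.416, 0.909, 0.004], [0.91, -0.416, 0.0], [0.002, 0.003, -1.0]]
force: [-0.4, 0.4, 0.2]
opening: 0.007
grasp_force: 0.0
time_s: 23.78
position: [0.4879, 0.1242, 0.1763]
tcp_rot: [[-0.515, 0.857, 0.002], [0.857, 0.515, -0.001], [-0.002, 0.002, -1.0]]
force: [1.0, 0.7, -0.4]
opening: 0.008
grasp_force: 0.0
278 (array([528.3, 111.7]), array([254.4,  37.9]), 32.7)
[  2.  26. 103.  -0.  51. -29.]
```

View pics/d5.png

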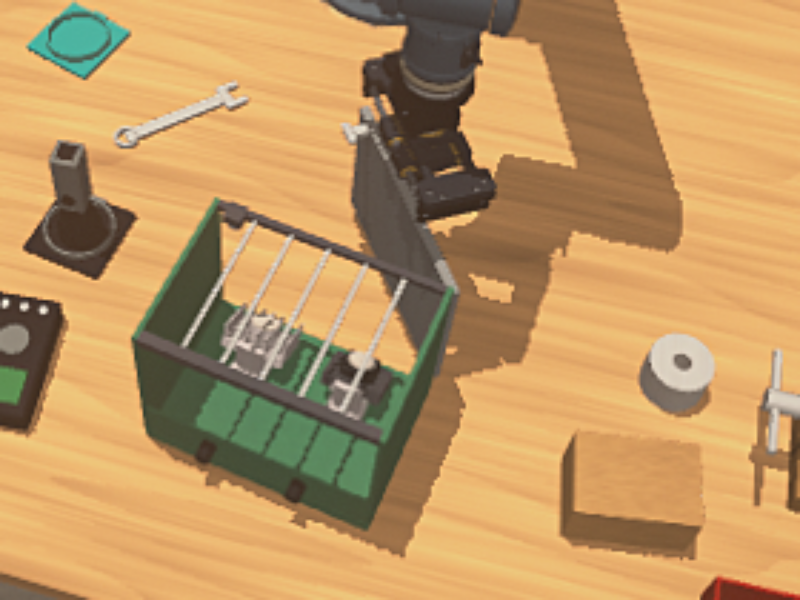

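The picture shows the door half closed, with the fingers on its outer face at about (400,180). The thermometer stands in its dock. I'll keep sweeping.

```bash
python3 -m jog '[[0,-0.0106,-0.001,0,0,0,-4],[0,-0.021,-0.0016,0,0,0,-8],[0,-0.032,-0.001,0,0,0,-12],[0,-0.042,0,0,0,0,-16],[0,-0.0525,0.002,0,0,0,-20],[0,-0.063,0.004,0,0,0,-24],[0,-0.073,0.0075,0,0,0,-28],[0,-0.083,0.011,0,0,0,-32],[0,-0.092,0.016,0,0,0,-36],[0,-0.1016,0.021,0,0,0,-40],[0,-0.106,0.024,0,0,0,-42],[0,-0.1104,0.0268,0,0,0,-44],[0,-0.1104,0.0268,0,0,0,-44],[0,-0.1104,0.0268,0,0,0,-44]]'
python3 - <<'E'
from h import *
for c in ("top","scene"):
    p,w=cloud(c); r=models.outline_of(c,"door_push")
    if r:
        k=w[r[0]["mask"]]; k=k[(k[:,2]>.188)&(k[:,2]<.2)]; print(c,len(k),rect(k[:,:2]) if len(k)>5 else 0)
s=bot.read_state(); print(s["position"],s["force"],s["joint_positions"].round(0))
d=np.radians(260.7); n=np.array([np.sin(d),-np.cos(d)]); print("gap to closed outer face",(s["position"][:2]-np.array([.6276,.182]))@n-.012)
E
```

```text
time_s: 25.62
position: [0.5673, 0.0447, 0.1754]
tcp_rot: [[-0.966, 0.257, 0.0], [0.257, 0.966, -0.001], [-0.0, -0.001, -1.0]]
force: [-0.1, 0.2, -0.5]
opening: 0.006
grasp_force: 0.0
top 17 (array([561.3, -52.5]), array([10.4, 11.2]), 61.5)
scene 246 (array([607.6,  55.7]), array([233.3,  53.8]), 78.6)
[0.56742877 0.04457229 0.17532098] [ 0.4168268   0.34861378 -0.29532914] [ -7.  30.  94.  -0.  56. -82.]
gap to closed outer face 0.02517147837506235
```

```bash
python3 -m jog '[[0,-0.004,-0.0005,0,0,0,-1.5],[0,-0.008,-0.001,0,0,0,-3],[0,-0.011,-0.001,0,0,0,-4.3],[0,-0.014,-0.0015,0,0,0,-5.6],[0,-0.015,-0.0015,0,0,0,-5.7],[0,-0.015,-0.0015,0,0,0,-5.7]]'
python3 -m jog '[[0,-0.001,0,0,0,0,0],[0,-0.002,0,0,0,0,0],[0,-0.003,0,0,0,0,0],[0,-0.003,0,0,0,0,0]]'
```

```text
time_s: 26.58
position: [0.5795, 0.0397, 0.175]
tcp_rot: [[-0.987, 0.159, -0.005], [0.159, 0.987, 0.0], [0.005, -0.001, -1.0]]
force: [-6.1, 1.5, 3.7]
opening: 0.008
grasp_force: 3.2
time_s: 27.08
position: [0.5795, 0.0397, 0.175]
tcp_rot: [[-0.987, 0.159, -0.012], [0.159, 0.987, 0.001], [0.012, -0.001, -1.0]]
force: [-11.5, 2.2, 8.0]
opening: 0.004
grasp_force: 6.0
```

```bash
python3 -m jog '[[0,-0.003,0,0,0,0,0],[0,-0.005,0,0,0,0,0],[0,-0.005,0,0,0,0,0]]'; python3 -m jog '[[0,0.01,0,0,0,0,0],[0,0.04,0,0,0,0,0],[0,0.08,0,0,0,0,0],[0,0.08,0,-0.06,0,0,0],[0,0.08,0,-0.12,0,0,0],[0,0.08,0,-0.12,0,0,0],[0,0.08,0,-0.12,0,0,0]]'
python3 - <<'E'
from h import *
C=np.array([.6962,.0441]);a=np.radians(-9.3);A=np.array([[np.cos(a),-np.sin(a)],[np.sin(a),np.cos(a)]])
ims=[]
for c in ("top","scene"):
    p,w=cloud(c); q=(w[...,:2]-C)@A
    m=(w[...,2]>.186)&(w[...,2]<.2)&(q[...,0]<-.08)&(q[...,0]>-.15)&(abs(q[...,1])<.14)
    k=q[m]; print(c,len(k),rect(k))
    for lo in np.arange(-.12,.12,.04):
        j=k[(k[:,1]>=lo)&(k[:,1]<lo+.04)]; print(round(lo,2),len(j),np.percentile(j[:,0],[5,50,95]).round(4) if len(j) else '')
    for t in ["door_push","door_hinge"]: print(t,[(round(float(r["p"]),2),[round(float(v),4) for v in r["xyz"]]) for r in models.tip_of(c,t)][:2])
    ims.append(p)
cv2.imwrite("pics/d6.png",np.hstack([cv2.resize(ims[0][70:180,150:270],(400,400),interpolation=2),cv2.resize(ims[1][170:310,210:350],(400,400),interpolation=2)]))
E
```

```text
time_s: 27.45
position: [0.5795, 0.0397, 0.175]
tcp_rot: [[-0.987, 0.158, -0.023], [0.158, 0.987, 0.002], [0.023, -0.002, -1.0]]
force: [-21.3, 3.7, 15.8]
opening: 0.007
grasp_force: 10.7
time_s: 28.32
position: [0.5111, 0.0505, 0.2953]
tcp_rot: [[-0.987, 0.16, 0.002], [0.16, 0.987, -0.001], [-0.002, -0.001, -1.0]]
force: [-0.3, 0.2, -0.1]
opening: 0.004
grasp_force: 0.0
top 131 (array([-99. , -81.1]), array([18.8, 93. ]), 6.3)
-0.12 60 [-0.1046 -0.0994 -0.0926]
-0.08 55 [-0.1049 -0.0992 -0.0939]
-0.04 9 [-0.1043 -0.0991 -0.0948]
0.0 0 
0.04 0 
0.08 0 
door_push [(0.76, [0.5883, 0.0367, 0.1626]), (0.37, [0.6291, 0.0027, 0.0642])]
door_hinge [(0.51, [0.5915, 0.0354, 0.1634])]
scene 97 (array([-92.9,   5. ]), array([ 25.1, 249.8]), 0.2)
-0.12 12 [-0.1029 -0.0889 -0.0802]
-0.08 14 [-0.1036 -0.0965 -0.0903]
-0.04 17 [-0.1048 -0.0923 -0.0899]
0.0 16 [-0.103  -0.0923 -0.0882]
0.04 19 [-0.1041 -0.0924 -0.0889]
0.08 16 [-0.1036 -0.0966 -0.0897]
door_push [(0.89, [0.5931, 0.0378, 0.1611])]
door_hinge [(0.59, [0.6272, 0.1853, 0.0218]), (0.54, [0.7064, 0.4059, 0.0016])]
```

View pics/d6.png

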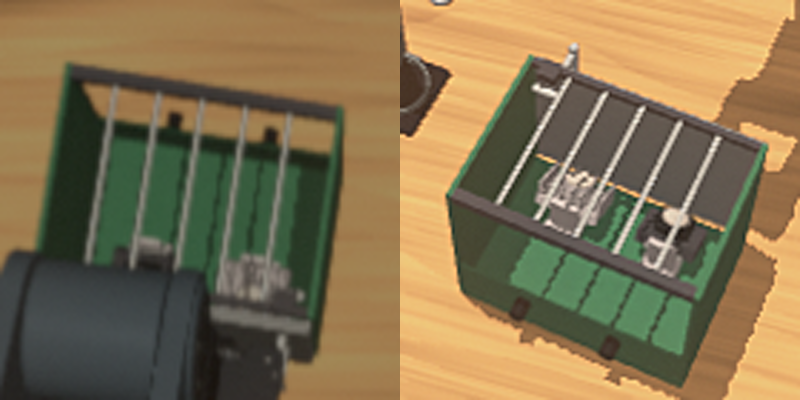

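The door's outer face lies 102–104 mm in front of the cage centre along its whole width, where 102 mm is expected. It did not move under a 21 N push, so it is seated. The thermometer was last confirmed upright in its dock, and the arm is clear.

```bash
python3 -c "
from rig import workorder; print(workorder.hand_in())"
```

```text
the job is handed in; nothing more can be done
None
```

I aimed the thermometer at the heat-sink disc from about 80 mm and held it for over 2.5 s, returned it upright to its dock, pushed the door shut onto its catch, and handed the job in at about 28 s; no verdict came back.

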